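# Load the citrus juicer from the fruit scoop

## Task

Load the citrus juicer: tip all three lemons out of the metal scoop into its open hopper, set the empty scoop back down upright on the worktop, clear of the juicer, and swing the hopper's guard lid fully shut. Leave the mug, the mill and the other things on the table where they are.

Things in the scene. Friction and masses are not known exactly. Their poses are not given: they have to be found in the camera images.
- scoop: Loose open aluminium fruit scoop (a pan), 225 mm long along its x, 124 mm wide, about 300 g, with a wooden grip bar across its top. Origin: on its underside, below the grip; z up; +x is the pouring direction. Floor 4 mm thick from x = -95 to +85 mm, then the lip. At the start it stands left of the juicer, its lip to the right or away from the robot, holding the three lemons
- scoop_grip (a point): middle of the wooden grip bar, 104 mm above the scoop's origin. The bar runs along the scoop's y on two steel straps, 124 mm long, 18 mm thick (along the scoop's x), 24 mm tall (92 to 116 mm above the scoop's underside), free on both sides: fingers closing along the scoop's x hold it from above. Its axes are the scoop's
- scoop_lip (a point): middle of the edge of the scoop's pouring lip, 130 mm ahead (+x) of the scoop's origin and 21 mm above its underside. The lip slopes up at 21 degrees from the floor at x = +85 mm and is open at its end. Its axes are the scoop's
- scoop_back (a point): middle of the top edge of the scoop's back wall, 95 mm behind the origin, 52 mm up; the side walls are as tall and run on to the lip, 116 mm apart inside, all walls 4 mm
- lemon_1_center (a point): ordinary yellow lemon, 78 mm long, 55 to 56 mm thick, about 90 g, rolls freely about its long axis; the point is the middle of the fruit. At the start the three lie in a row in the scoop, side by side, long axes across it, middles about 60 mm behind, 2 mm behind and 56 mm ahead of the scoop's origin
- lemon_2_center (a point): the same kind of lemon (78 x 55 x 56 mm); the point is its middle
- lemon_3_center (a point): the same kind of lemon (78 x 55 x 56 mm); the point is its middle
- juicer: Electric citrus juicer, fixed to the worktop, 180 x 180 mm: black motor housing with a square open-topped steel hopper on it. Origin: under its middle, at worktop height; z up; front (dial, juice tank, up to 100 mm from the middle) towards -x. The worktop to its left (+y), where the scoop starts, is otherwise clear; lamp shades hang over the back half of the table
- hopper_mouth (a point): middle of the hopper's open mouth, level with its rim, 168 mm above the worktop. Mouth 162 x 162 mm inside, walls 5 mm thick, parallel to the juicer's x and y; the hopper's floor slopes from 85 mm above the worktop at the front to 69 mm at the back, where a feed roller lies. Its axes are the juicer's
- lid (a joint): angle of the guard lid about its hinge. 0 = shut, hood level on the rim; at the start 1.65 to 1.88 rad: standing up, leaning back behind the hopper (end stop at 1.95). Stiff hinge (friction 0.24 N m): it stays where it is left and must be pushed all the way down
- lid_tab (a point): middle of the black finger tab (60 mm wide, 24 mm long, 6 mm thick, 25 mm below the outer face) at the foot of the lid's front wall, 191 mm from the hinge: over the front of the hopper when shut, at the top when open. Its axes are the lid's: z normal to the outer face (up when shut, backwards when open), x from the tab to the hinge
- lid_hinge (a point): middle of the lid's hinge line, which runs along the juicer's y, 91 mm behind (+x) the juicer's middle, 169 mm above the worktop. The lid is a grey hood (an inverted shallow tray), 174 mm wide, 181 mm from hinge to front edge, its flat outer face 30 mm above the hinge line when shut, walls 5 mm, about 160 g. Axes here: the juicer's
- mug_1: bystander: dark green mug with a handle, 82 mm across, 112 mm with the handle, 89 mm tall, loose, in front of the sink; origin under its middle
- mill_1: bystander: clear spice mill with a grey cap, 44 mm across, 90 mm tall, loose, behind the juicer, to its left, the nearer of a pair; origin under its middle

How it is judged:
By the outcome, as a careful person would: the job done as asked, in the order asked, and still so for the second after the job is handed in, with the robot touching nothing.
It also fails if it takes over 70 s, if anything falls off the work surface, if the arm or the gripper's body presses on something with over 40 N, if the wrist force passes 120 N, or if a joint passes its speed limit or range.

## Robot

A 6-joint arm with a two-finger parallel gripper is mounted at the origin on a cart in front of the work surface, level with it; the furniture and walls round the work are solid. World frame = base frame: x ahead of the robot, y to its left, z up, the work surface at z = 0. Lengths are in mm, angles in rad, forces in N, time in s.
With the tool pointing down it reaches from about 300 to 775 mm from the base axis. Payload 14.6 kg.
Tool frame: the origin (TCP) lies at the centre of the arm's flange, where the gripper is bolted on; the fingertips stand 173 mm ahead of it and the grasp point (between the pads) lies 155 mm ahead of it; z points along the fingers, y is the line along which they close (so a half turn about z gives the same grasp; the last joint's range is limited). The gripper opens to 85 mm and grips with 20 to 120 N. Pads are 22 mm wide; open, the fingers measure 114 mm over their backs; the gripper's body (76 mm by 85 mm) begins 54 mm behind the grasp point. The pads swing forward as they close: fully open they stand 13 mm farther back than shut.
Start: joints at [1.253, 0.3, 1.521, -0, 1.321, -0.067], TCP at [136.497, 532.785, 404.681] pointing down, gripper open.
Joint ranges: [-3.03, 3.03], [-0.79, 2.21], [0.23, 2.52], [-1.04, 4.18], [0, 3.07], [-2.55, 2.55]. Speed limits (rad/s): [2.22, 2.22, 2.57, 3.14, 3.14, 3.14].

## Interface

Orientations are given as a unit quaternion [w, x, y, z].
In Python, from rig import bot, eyes gives the robot as it stands. Calls block until the motion is done:
- bot.move_to(position, orientation): joint-space move of the TCP to a pose.
- bot.servo_line(position, attitude=None, speed=150, until_force=None): straight line of the TCP; attitude=None keeps the orientation; speed is the mean speed in mm/s. With until_force (N) it stops when the force on the tool has changed by that much, and returns True; else False.
- bot.move_joints(angles): joint-space move.
- bot.move_gripper(opening, grip_force=None): finger opening in mm; grip_force is the grip in N (None keeps the last); returns when the fingers have stopped.
- bot.dwell(seconds).
- bot.ik(position, orientation): joint angles nearest the present ones, or None.
- eyes.read_camera(name): name is "side" or "top"; returns a dict with "image" (400x640x3 uint8, blue, green, red), "depth" (400x640 float32, mm along the optical axis (not along the pixel's ray), 0 where there is no reading), "fovy" (degrees; the focal length in pixels is half the picture's height over the tangent of half this angle, whatever the lens; pixels are square), "cx", "cy" (the principal point, pixels), "eye" and "attitude" of the camera in the world. Camera axes: x right, y down, z forward; pixel columns grow to the right and rows downward; lengths in mm; the calibration is good to about 2 mm. A picture is of the moment at which its call begins.
A pose or a line that the arm cannot do raises bot.MotionError and nothing moves.
- bot.finish_job(): hands the job in; it is judged then, once.
Trained networks look in the newest picture that a camera, given by its name, has taken for a name from the list of things; names that differ only in an ending like _2 or _b are one class to them, and where a whole thing is asked for, a point or a joint stands for the part that bears it (a point fixed in the world has none). Each returns a list of dicts, best first, with "p" (0 to 1); they miss things now and then, are a little off and sometimes report something else, mostly with a low value. They report only what shows in the picture. A call takes as long as a camera call.
- eyes.look_for(camera, target): "pixel" ([row, column] in pixels, amid what is visible of it).
- eyes.trace(camera, target): "pixels" (400x640 bool, what is visible of it) and "pixel" ([row, column] in pixels, amid what is visible of it).
Readings, each from a call of its own:
- bot.read_clock(): time.
- bot.read_joint_positions(): joint angles.
- bot.read_qvel(): joint speeds.
- bot.read_effort(): joint torques, N m.
- bot.read_ee_pos(): TCP position.
- bot.read_tool_rot(): TCP orientation.
- bot.read_ft_force(): force on the tool from outside, world axes, zero at the start.
- bot.read_moment(): the same for the moment, N m.
- bot.read_grip_width(): finger opening in mm.
- bot.read_grip_force(): force on a finger pad.
Only numpy, scipy, OpenCV 4.12 (cv2) and the standard library are available. Lean on these libraries where they do the work, as an engineer would, in place of code of your own. Each camera call takes 0.05 s, during which the arm holds its last target. There are 200 camera calls.

## Working session

There is one attempt and no reset: what is moved stays moved. The work goes in short steps, each a Python script; the robot and the scene stay as the last script left them, time stands still between calls to the robot, and variables do not carry over. Pictures are saved under pics/ and viewed, at most 10 in all, crops included, and the job is handed in when it is done.

```bash
mkdir -p pics; ls; cat > h.py <<'E'
import numpy as np, cv2
from scipy.spatial.transform import Rotation as R
from rig import bot, eyes
def q2R(q): return R.from_quat([q[1],q[2],q[3],q[0]])
def R2q(r): x=r.as_quat(); return [x[3],x[0],x[1],x[2]]
def att(c):
    a=np.array(c["attitude"],float)
    return q2R(a).as_matrix() if a.size==4 else a.reshape(3,3)
def cloud(c):
    f=200/np.tan(np.radians(c["fovy"])/2); d=c["depth"]
    v,u=np.mgrid[0:400,0:640]
    P=np.stack([(u-c["cx"])*d/f,(v-c["cy"])*d/f,d],-1)
    W=P@att(c).T+np.array(c["eye"]); W[d<=0]=np.nan
    return W
E
python3 - <<'E'
from h import *
for n in("side","top"):
    c=eyes.read_camera(n); cv2.imwrite(f"pics/{n}0.png",c["image"]); np.savez(f"{n}0.npz",W=cloud(c))
    print(n,c["eye"],c["attitude"],c["fovy"],c["cx"],c["cy"])
    W=cloud(c)
    for t in("scoop","scoop_grip","scoop_lip","scoop_back","lemon_1_center","juicer","hopper_mouth","lid_tab","lid_hinge","mug_1","mill_1"):
        for r in eyes.look_for(n,t)[:3]:
            p=np.round(r["pixel"]).astype(int); print(t,round(r["p"],2),p,np.round(W[p[0],p[1]]))
E
```

```text
pics
rig.py
side [  84.4794626  -509.83446725  647.12212416] [-0.46470354  0.84246967 -0.2336998   0.14028501] 55.31578348694011 313.60296515794926 196.11080299352602
scoop 0.75 [207 275] [502. 369.   3.]
scoop 0.27 [220 373] [613.  53. 110.]
scoop_grip 0.65 [208 270] [457. 307.  50.]
scoop_lip 0.6 [208 276] [500. 358.   7.]
scoop_lip 0.46 [167 408] [646.   1. 270.]
scoop_back 0.83 [203 272] [488. 358.  29.]
scoop_back 0.3 [170 404] [647.  13. 257.]
lemon_1_center 0.72 [188 262] [484. 418.  51.]
lemon_1_center 0.59 [167 409] [645.  -3. 272.]
lemon_1_center 0.53 [222 374] [612.  48. 107.]
juicer 0.74 [221 374] [613.  49. 110.]
hopper_mouth 0.98 [219 375] [611.  45. 119.]
lid_tab 0.61 [172 403] [647.  14. 251.]
lid_hinge 0.56 [221 372] [613.  57. 105.]
mug_1 0.95 [346 365] [ 387. -206.   88.]
mug_1 0.41 [220 377] [610.  36. 122.]
mill_1 0.62 [221 375] [613.  46. 112.]
top [ 145.05264563  305.39817558 1416.96743026] [ 0.08279749 -0.57613216  0.8039027  -0.12229786] 45.38632317356611 315.8195546769015 202.75642854784812
scoop 0.72 [235 253] [502. 366.  52.]
scoop_grip 0.56 [236 249] [485. 375. 118.]
scoop_lip 0.95 [234 254] [504. 363.  51.]
scoop_back 0.71 [233 253] [509. 365.  47.]
lemon_1_center 0.55 [250 228] [480. 447.  59.]
juicer 0.58 [165 360] [597.   1.  82.]
hopper_mouth 0.62 [161 362] [601.  -5.  99.]
lid_tab 0.74 [127 359] [646.   2. 245.]
lid_hinge 0.93 [166 364] [588.  -8.  88.]
lid_hinge 0.25 [172 280] [658. 233.  67.]
mug_1 0.92 [203 439] [ 425. -201.   16.]
mill_1 0.5 [170 280] [660. 232.  78.]
```

View pics/side0.png

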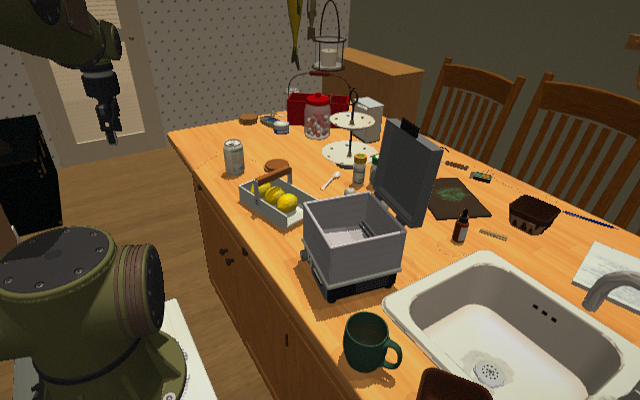

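View pics/top0.png

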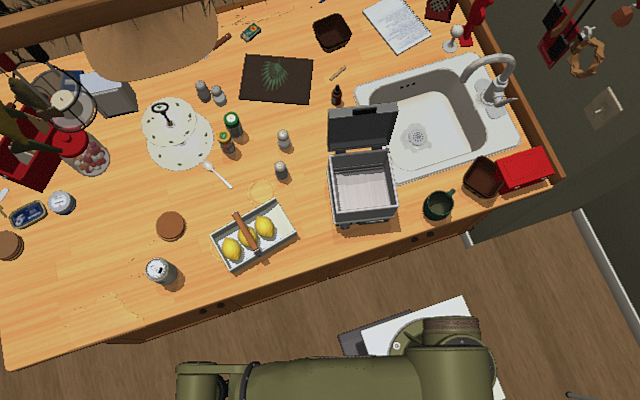

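The side view shows the scoop at about (205,275) with three lemons, the juicer at (240,355) and its lid up at (170,408). The top view shows the bar at (232,245), with the lip end to the right at about (215,290), and the hopper mouth at (185,362). Next I'll fit exact poses from the depth data.

```bash
python3 - <<'E'
from h import *
for n in("top","side"):
    W=np.load(f"{n}0.npz")["W"]; im=cv2.imread(f"pics/{n}0.png").astype(int)
    x,y,z=W[...,0],W[...,1],W[...,2]
    b,g,r=im[...,0],im[...,1],im[...,2]
    def box(m,name):
        P=W[m]; q=P[:,:2].astype(np.float32); print(n,name,len(P),cv2.minAreaRect(q) if len(q)>3 else "", "z",np.percentile(P[:,2],[5,50,95]).round(1) if len(q) else "")
        return P
    near=(x>350)&(x<650)&(y>230)&(y<560)
    box(near&(z>98)&(z<130),"bar")
    gray=(abs(r-b)<45)
    box(near&gray&(z>44)&(z<60),"walls top")
    box(near&gray&(z>8)&(z<60),"scoop")
    yel=(r-b>110)&(g-b>80)&near&(z>30)&(z<80)
    k,l,s,c=cv2.connectedComponentsWithStats(yel.astype(np.uint8))
    for i in range(1,k):
        if s[i,4]>25: print(" lemon",s[i,4],np.median(W[l==i],0).round(),np.nanmax(z[l==i]).round())
    jn=(x>470)&(x<720)&(abs(y)<150)
    box(jn&(z>160)&(z<174)&(x<690),"rim")
    P=box(jn&(z>200)&(z<390),"lid")
    print("lid x by z",[(a,np.percentile(P[(P[:,2]>a)&(P[:,2]<a+20)][:,0],[5,50,95]).round()) for a in range(200,380,20) if ((P[:,2]>a)&(P[:,2]<a+20)).sum()>5], P[:,2].max())
    box((x>350)&(x<520)&(y<-130)&(y>-280)&(z>20)&(z<100)&(g>r),"mug")
    m=(z>100)&(x>300)&(x<900)&(y>100)&(y<500)
    box((x>600)&(x<760)&(y>130)&(y<300)&(z>25)&(z<120),"mills")
W=np.load("top0.npz")["W"]
for rr in range(130,226,6): print(rr,[tuple(int(v) if v==v else -1 for v in W[rr,cc]) for cc in (335,362,390)])
E
```

```text
top bar 299 ((504.9097900390625, 382.4615173339844), (130.95111083984375, 18.73076629638672), 12.558309555053711) z [109.3 115.5 119.9]
top walls top 367 ((507.6572570800781, 366.2174987792969), (128.2207794189453, 223.28240966796875), 13.259209632873535) z [45.5 53.7 58.6]
top scoop 1388 ((507.9364013671875, 365.0328063964844), (128.2207794189453, 225.71673583984375), 13.259209632873535) z [ 8.8 23.  56.7]
 lemon 265 [517. 329.  54.] 66.0
 lemon 74 [501. 399.  52.] 59.0
 lemon 267 [483. 440.  54.] 65.0
top rim 564 ((547.9474487304688, 23.82727813720703), (175.0555877685547, 192.91317749023438), 78.14200592041016) z [162.7 168.4 173.5]
top lid 2136 ((638.6552124023438, 4.824928283691406), (174.0269317626953, 42.671546936035156), 77.88760375976562) z [209.  284.4 359.7]
lid x by z [(200, array([616., 642., 657.])), (220, array([615., 641., 659.])), (240, array([621., 643., 659.])), (260, array([616., 645., 662.])), (280, array([618., 646., 663.])), (300, array([611., 646., 663.])), (320, array([610., 634., 660.])), (340, array([619., 643., 666.])), (360, array([627., 633., 640.]))] 37
[... 1758 characters left out ...]
82, -143)]
148 [(635, 71, 176), (677, -44, 0), (702, -175, -149)]
154 [(621, 75, 168), (602, 0, 154), (678, -165, -141)]
160 [(618, 74, 129), (602, -5, 104), (556, -65, 165)]
166 [(618, 72, 81), (591, -3, 83), (537, -57, 170)]
172 [(599, 79, 83), (577, 0, 71), (520, -50, 172)]
178 [(584, 83, 73), (559, 7, 72), (510, -50, 148)]
184 [(565, 91, 79), (541, 14, 73), (497, -47, 135)]
190 [(521, 111, 166), (521, 22, 79), (485, -45, 118)]
196 [(504, 117, 169), (504, 28, 79), (474, -45, 95)]
202 [(488, 122, 167), (486, 35, 83), (458, -40, 88)]
208 [(473, 128, 164), (448, 58, 167), (428, -18, 147)]
214 [(465, 128, 129), (442, 56, 125), (425, -28, 84)]
220 [(458, 129, 90), (438, 51, 66), (425, -41, 3)]
```

```bash
python3 - <<'E'
import cv2
a=cv2.imread("pics/top0.png")[100:285,200:420]; cv2.imwrite("pics/crop1.png",cv2.resize(a,None,fx=3,fy=3,interpolation=cv2.INTER_CUBIC))
E
```

```text
(no output)
```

View pics/crop1.png

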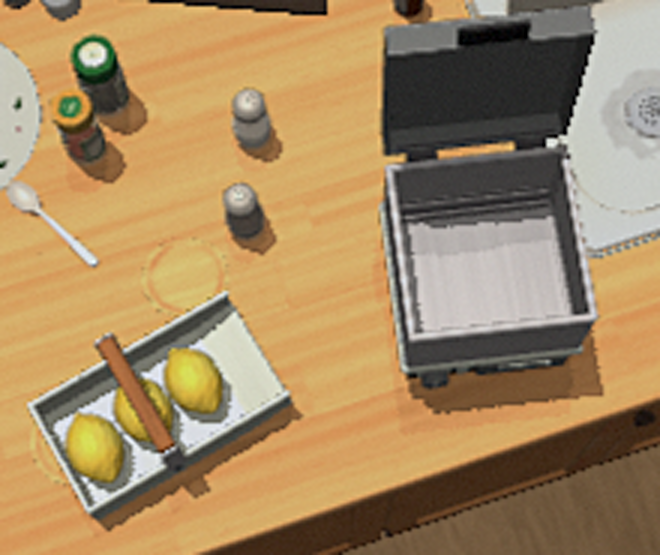

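```bash
cat >> h.py <<'E'
Z=np.array([0,0,1.])
SO=np.array([503.9,383,0]); SY=np.radians(-76.8)      # scoop origin, yaw
JO=np.array([537.6,24.7,0]); JY=np.radians(-11.8)
jx=np.array([np.cos(JY),np.sin(JY),0]); jy=np.array([-np.sin(JY),np.cos(JY),0])
def tool(fwd,th=0,flip=1):
    """tool attitude: holds scoop with pour direction fwd, lip tilted down by th"""
    s=np.cross(Z,fwd)                     # scoop y
    r=R.from_rotvec(s*th); up=r.apply(Z); y=r.apply(fwd)*flip
    z=-up; return R2q(R.from_matrix(np.stack([np.cross(y,z),y,z],1))),up
def scoop_tcp(lip,fwd,th):
    s=np.cross(Z,fwd); g=R.from_rotvec(s*th).apply(-130*fwd+(83+155)*Z)
    return lip+g
def d(a): return np.array([np.cos(a),np.sin(a),0])
E
python3 - <<'E'
from h import *
W=np.load("side0.npz")["W"].reshape(-1,3); W2=np.load("top0.npz")["W"].reshape(-1,3)
for w in(W,W2):
    q=w-JO; a,b,z=q@jx,q@jy,w[:,2]
    m=(abs(b)<65)&(a>60)&(a<170)&(z>205)&(z<335)
    p=np.polyfit(z[m],a[m],1); res=a[m]-np.polyval(p,z[m]); m2=abs(res)<6
    p=np.polyfit(z[m][m2],a[m][m2],1); print("slope",p[0],"phi",np.pi/2+np.arctan(p[0]),"inner face xj at hinge z",np.polyval(p,169),m2.sum(),m.sum())
    m=(abs(b)<20)&(a>60)&(a<170)&(z>355); print("tab",a[m].mean(),b[m].mean(),z[m].max())
    m=(a>-40)&(a<300)&(abs(b)<250)&(z>380)&(z<1200); print("overhead",m.sum(),w[m].round()[:5])
print(bot.read_clock(),bot.read_joint_positions())
for f in(1,-1):
    print("flip",f)
    g=SO+Z*(104+155)
    print(" grasp",bot.ik(g,tool(d(SY),0,f)[0]), bot.ik(g+120*Z,tool(d(SY),0,f)[0]))
    fw=-jy; lip=JO+45*jy+195*Z
    for t in(0,20,40,60): 
        p=scoop_tcp(lip,fw,np.radians(t)); print(" pour",t,p.round(),bot.ik(p,tool(fw,np.radians(t),f)[0]))
for f in(jy,-jy,jx,-jx):
    for (a,z) in((175,570),(175,490),(80,500),(0,420),(-80,390)):
        r=bot.ik(JO+a*jx+z*Z,tool(f)[0]); print(" lid",a,z,None if r is None else np.round(r,2))
E
```

```text
slope 0.08013854445172611 phi 1.650763974396112 inner face xj at hinge z 103.19679572824113 1837 1837
tab 96.24009547607402 -0.4260258957472151 372.4945655441341
overhead 0 []
slope 0.07657657772881135 phi 1.6472237479871654 inner face xj at hinge z 103.76684358752773 918 918
tab 97.3012905469736 0.2876301856522754 374.5675197297976
overhead 15 [[652. 237. 817.]
 [666. 207. 790.]
 [639. 213. 821.]
 [636. 212. 819.]
 [692. 243. 762.]]
1.2 [ 1.25336971e+00  2.99894834e-01  1.52101951e+00  2.11769522e-05
  1.32073811e+00 -6.66112131e-02]
flip 1
 grasp [ 5.92057434e-01  6.26088402e-01  1.40268447e+00 -4.44089210e-16
  1.11281978e+00  1.93247030e+00] [ 5.92057434e-01  5.05727983e-01  1.29520112e+00 -4.44089210e-16
  1.34066355e+00  1.93247030e+00]
 pour 0 [573. 196. 433.] [ 2.68942816e-01  4.07774427e-01  1.31051034e+00 -4.44089210e-16
  1.42330789e+00  2.04568799e+00]
 pour 20 [555. 109. 463.] [0.08703621 0.27953996 1.42163029 0.34232431 1.34887356 1.80315517]
 pour 40 [536.  16. 461.] [-0.12344572  0.22059892  1.52832399  0.71050163  1.38180719  1.51807102]
 pour 60 [518. -69. 427.] [-0
[... 850 characters left out ...]
57 -1.41]
 lid 0 420 [-0.02  0.26  1.53 -0.    1.35 -1.39]
 lid -80 390 [ 0.01  0.11  1.78 -0.    1.25 -1.36]
 lid 175 570 [-0.07  0.68  0.59 -0.    1.87  1.71]
 lid 175 490 [-0.07  0.66  0.81 -0.    1.67  1.71]
 lid 80 500 [-0.05  0.41  1.16 -0.    1.57  1.73]
 lid 0 420 [-0.02  0.26  1.53 -0.    1.35  1.75]
 lid -80 390 [ 0.01  0.11  1.78 -0.    1.25  1.79]
 lid 175 570 [-0.07  0.68  0.59 -0.    1.87  0.14]
 lid 175 490 [-0.07  0.66  0.81 -0.    1.67  0.14]
 lid 80 500 [-0.05  0.41  1.16 -0.    1.57  0.16]
 lid 0 420 [-0.02  0.26  1.53 -0.    1.35  0.18]
 lid -80 390 [ 0.01  0.11  1.78 -0.    1.25  0.22]
 lid 175 570 None
 lid 175 490 None
 lid 80 500 None
 lid 0 420 None
 lid -80 390 None
```

```bash
python3 - <<'E'
from h import *
for n in("side","top"):
    w=np.load(n+"0.npz")["W"].reshape(-1,3); q=w-JO; a,b,z=q@jx,q@jy,w[:,2]
    m=(abs(a)<130)&(abs(b)<130)&(z>163)&(z<173)
    f=lambda s,v:(np.percentile(v[m&s],[2,10,25,50,75,90,98]).round(),(m&s).sum())
    print(n,"front a",f((a<-65)&(abs(b)<65),a)); print("rear a",f((a>50)&(abs(b)<65),a))
    print("left b",f((b>60)&(abs(a)<60),b)); print("right b",f((b<-60)&(abs(a)<60),b))
    for s in((b>60)&(b<100)&(abs(a)<60),(b<-60)&(b>-100)&(abs(a)<60)):
        s=s&m; print("side slope",np.polyfit(a[s],b[s],1))
    s=m&(a<-65)&(abs(b)<65); print("front slope",np.polyfit(b[s],a[s],1))
E
```

```text
side front a (array([-101., -100., -100.,  -98.,  -96.,  -95.,  -93.]), np.int64(148))
rear a (array([66., 67., 67., 69., 72., 79., 83.]), np.int64(188))
left b (array([79., 80., 80., 81., 83., 84., 86.]), np.int64(149))
right b (array([-88., -87., -86., -85., -84., -82., -81.]), np.int64(202))
side slope [-3.89837229e-03  8.16438308e+01]
side slope [-6.06493776e-03 -8.50073453e+01]
front slope [ 1.12318588e-03 -9.76915064e+01]
top front a (array([-100., -100.,  -99.,  -97.,  -95.,  -94.,  -93.]), np.int64(127))
rear a (array([ 66.,  67.,  69.,  71.,  77., 101., 105.]), np.int64(178))
left b (array([81., 82., 83., 85., 87., 88., 89.]), np.int64(110))
right b (array([-86., -85., -83., -82., -80., -79., -78.]), np.int64(107))
side slope [-4.08509099e-04  8.48916917e+01]
side slope [ 2.04204127e-03 -8.17487932e+01]
front slope [ 2.03179660e-04 -9.70269344e+01]
```

```bash
cat >> h.py <<'E'
JO=JO-14*jx
E
python3 - <<'E'
from h import *
q,_=tool(d(SY),0,-1); g=SO+Z*259
bot.move_to(g+90*Z,q); bot.move_gripper(85)
print(bot.servo_line(g,speed=120,until_force=15), bot.read_ee_pos().round(1) if hasattr(bot.read_ee_pos(),'round') else bot.read_ee_pos())
bot.move_gripper(0,90); print("w",bot.read_grip_width(),bot.read_grip_force(),bot.read_ft_force())
bot.servo_line(g+40*Z,speed=80); print(bot.read_ft_force(),bot.read_moment(),bot.read_clock())
c=eyes.read_camera("side"); cv2.imwrite("pics/s1.png",cv2.resize(c["image"][100:300,180:460],None,fx=2.5,fy=2.5))
E
```

```text
False [504.1 383.1 259.9]
w 16.506742591420487 89.43283081054688 [-1.05609949 -0.97563694  5.31049123]
[ 0.75385275 -1.09052394 -5.38813388] [-0.05020481  0.0531994  -0.00683168] 5.0833
```

View pics/s1.png

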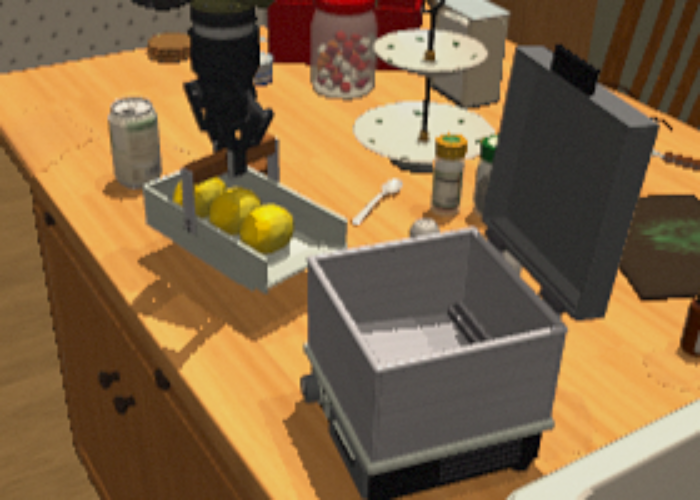

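The scoop hangs level from the gripper with all three lemons in it (crop 170-300, 180-280). The hopper mouth is clear at (430,310), so I'll pour next.

```bash
cat >> h.py <<'E'
def lipz(t): return 232-min(t,40)/40*35
def pour_pose(t):
    lip=JO+45*jy+lipz(t)*Z; return scoop_tcp(lip,-jy,np.radians(t)),tool(-jy,np.radians(t),-1)[0]
E
python3 - <<'E'
from h import *
g=SO+Z*259
bot.servo_line(g+(468-259)*Z,speed=150)
bot.servo_line(*pour_pose(0),speed=120)
print(bot.read_clock(),bot.read_ft_force())
for t in range(8,65,8): bot.servo_line(*pour_pose(t),speed=75)
bot.dwell(0.8); print(bot.read_clock(),bot.read_ft_force(),bot.read_grip_width())
c=eyes.read_camera("side"); cv2.imwrite("pics/s2.png",c["image"])
c=eyes.read_camera("top"); cv2.imwrite("pics/t2.png",c["image"])
E
```

```text
8.1583 [-0.04856413  0.29664927 -5.92296648]
14.175 [ 0.16902079 -0.58912554 -3.37676534] 16.885433187012435
```

View pics/s2.png

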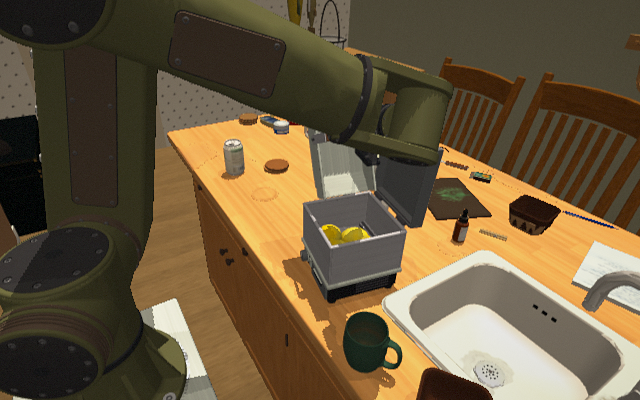

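The wrist force dropped by 2.5 N, which matches three lemons, and yellow shows in the hopper at about (235,342). The scoop floor looks empty. Next I'll untilt and set the scoop back where it came from.

```bash
python3 - <<'E'
from h import *
for t in(40,20,0): bot.servo_line(*pour_pose(t),speed=130)
q,_=tool(d(SY),0,-1); g=SO+Z*259.5
bot.servo_line(g+60*Z,q,speed=150)
bot.servo_line(g+8*Z,speed=80)
print(bot.servo_line(g-4*Z,speed=20,until_force=5),bot.read_ee_pos(),bot.read_ft_force())
bot.move_gripper(85); bot.servo_line(g+150*Z,speed=150); bot.move_gripper(0)
print(bot.read_clock(),bot.read_ft_force())
c=eyes.read_camera("top"); cv2.imwrite("pics/t3.png",cv2.resize(c["image"][90:285,190:470],None,fx=2.5,fy=2.5)); W=cloud(c)
q=W-JO; a,b,z=q@jx,q@jy,W[...,2]; m=(abs(a)<75)&(abs(b)<75); print("max z in hopper",np.nanmax(z[m]),np.nanpercentile(z[m],[50,90,99]))
E
```

```text
True [503.92819554 383.005984   259.34567867] [-0.66978331  0.17125034  3.9921412 ]
22.65 [ 0.46683902 -1.25429429 -0.61415522]
max z in hopper 149.68799464735707 [ 83.15199312 138.79490143 145.02766263]
```

View pics/t3.png

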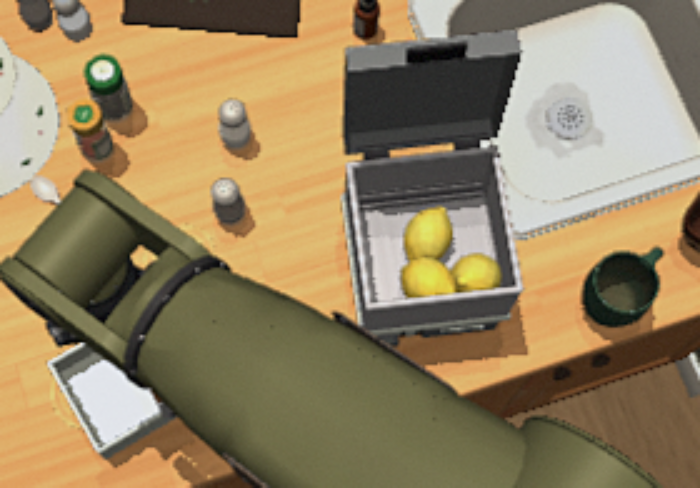

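All three lemons lie in the hopper (about 235-285, 410-490 in the crop), below the rim, and the scoop is empty and upright. Before going behind the lid, I'll check what hangs overhead.

```bash
python3 - <<'E'
from h import *
for n in("top","side"):
    w=np.load(n+"0.npz")["W"].reshape(-1,3); m=(w[:,0]>350)&(w[:,0]<1000)&(w[:,1]>-400)&(w[:,1]<420)&(w[:,2]>400)
    p=w[m]; 
    if len(p):
        k=np.floor(p/[100,100,100]).astype(int); u,c=np.unique(k,axis=0,return_counts=True); print(n,len(p),[(tuple(int(v) for v in a*100),int(b)) for a,b in zip(u,c) if b>3])
q=tool(jy)[0]; 
bot.servo_line(SO+Z*500,speed=200)
bot.move_to(JO-30*jx+Z*570,q); print(bot.read_clock())
c=eyes.read_camera("top"); cv2.imwrite("pics/t4.png",c["image"])
E
```

```text
top 6270 [((600, 200, 700), 249), ((600, 200, 800), 42), ((600, 300, 700), 2302), ((600, 300, 800), 1719), ((600, 300, 900), 701), ((600, 400, 700), 409), ((600, 400, 800), 458), ((600, 400, 900), 369), ((700, 200, 700), 21)]
24.6333
```

View pics/t4.png

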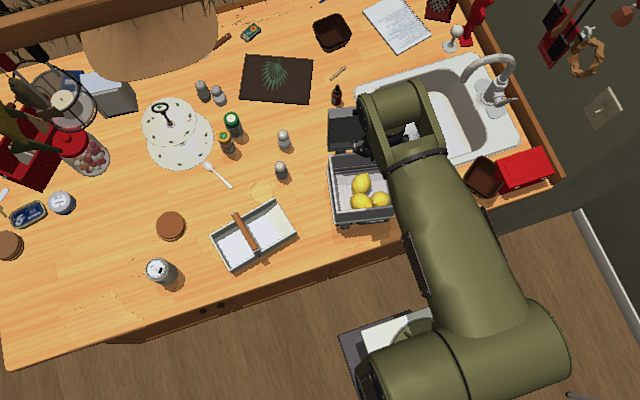

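The scoop stands empty at (235,253) with the lemons in the hopper. The only lamp shade in range is at y of 200 mm or more, so the space behind the lid is free. I'll close the lid along its arc.

```bash
python3 - <<'E'
from h import *
H=JO+91*jx+169*Z
def P(phi,r=165,gap=0):
    s,c=np.sin(phi),np.cos(phi)
    return H+r*(-c*jx+s*Z)+(30+gap)*(s*jx+c*Z)+11.5*jx+173*Z
a=P(1.65,gap=28); up=a.copy(); up[2]=580
print(bot.servo_line(up,speed=150,until_force=12))
print(bot.servo_line(P(1.65,r=155,gap=28),speed=120,until_force=12), bot.read_ft_force())
if abs(bot.read_ft_force()[2])<8:
    for k,phi in enumerate(np.linspace(1.65,0.06,14)):
        hit=bot.servo_line(P(phi,r=155 if k==0 else 160),speed=90,until_force=20)
        if hit or k%4==0: print(round(phi,2),hit,np.round(bot.read_ft_force(),1))
        if hit: break
    if not hit: print("end",bot.servo_line(P(0,160)-8*Z,speed=25,until_force=20),(bot.read_ee_pos()-P(0,160)),bot.read_ft_force())
print(bot.read_clock())
E
```

```text
False
False [-0.92571146 -0.19636425  0.69051527]
1.65 False [0.3 0.3 0.1]
1.16 False [0.4 0.7 0.2]
0.67 False [-0.  -0.4 -0.9]
0.18 False [ 1.1 -0.   0.1]
end True [ 0.85670211 -0.1610379   0.34204457] [-2.3490539  -0.17506173 10.24736971]
32.9
```

```bash
python3 - <<'E'
from h import *
p=np.array(bot.read_ee_pos())
print(bot.servo_line(p-5*Z,speed=15,until_force=25),np.array(bot.read_ee_pos())-p)
bot.servo_line(p+150*Z,speed=150)
bot.move_to(SO+Z*430-180*jx,tool(jy)[0])
for n in("side","top"):
    c=eyes.read_camera(n); W=cloud(c); q=W-JO; a,b,z=q@jx,q@jy,W[...,2]
    m=(a>-70)&(a<70)&(abs(b)<70)&(z>150)&(z<260); k=np.polyfit(a[m],z[m],1); print(n,k,m.sum())
    cv2.imwrite(f"pics/{n}5.png",c["image"])
print(bot.read_clock())
E
```

```text
True [-0.09666847  0.01888771 -0.02678395]
side [9.77978815e-04 2.00651872e+02] 2311
top [-8.64431055e-04  2.00228444e+02] 2487
35.9167
```

View pics/side5.png

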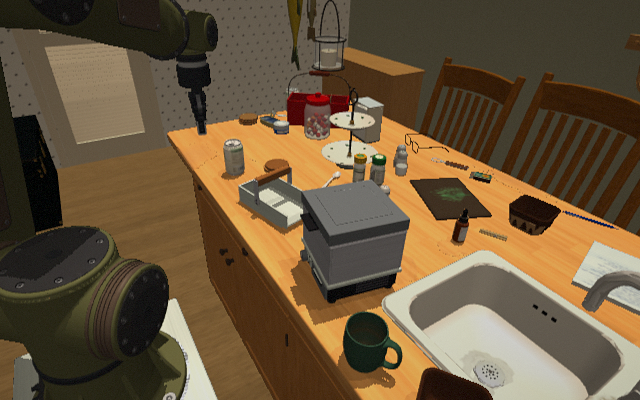

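The lid is shut, level to 0.001 rad at 200 mm (about 205,355). The scoop stands empty and upright at (205,275), the mug is still at (345,365), and the arm is clear.

```bash
python3 -c "
from rig import bot
print(bot.finish_job())"
```

```text
the job is handed in; nothing more can be done
None
```

The job is done and handed in at about 36 s: all three lemons are in the hopper, the empty scoop is back upright where it started, and the lid is fully shut; I moved nothing else.

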